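# Seat a hexagonal honey jar in its carton insert

### The arm

A 6-joint arm with a two-finger parallel gripper is mounted at the origin on the work surface. World frame = base frame: x ahead of the robot, y to its left, z up, the work surface at z = 0. Lengths are in mm, angles in rad, forces in N, time in s.
With the tool pointing down it reaches from about 275 to 750 mm from the base axis. Payload 10.2 kg.
Tool frame: the origin (TCP) lies between the finger pads; the fingertips stand 11 mm ahead of it and the grasp point (between the pads) lies 8 mm behind it (ctrl.nose_length is the distance from the TCP to the fingertips, in mm); x points along the fingers, y is the direction in which the jaws open and shut, and the axes are right-handed (so a half turn about x gives the same grasp; the last joint's range is limited). The gripper opens to 85 mm and grips with 20 to 120 N. Pads are 22 mm wide; open, the fingers measure 114 mm over their backs; the gripper's body (76 mm by 85 mm) begins 54 mm behind the grasp point. The pads swing forward as they close: fully open they stand 13 mm farther back than shut.
Start: joints at [0.94, 0.313, 1.498, -0, 1.331, -0.223], TCP at [208.223, 481.948, 205.394] pointing down, gripper open.
Joint ranges: [-2.94, 2.94], [-0.97, 2.17], [0.19, 2.56], [-1.23, 4.37], [0.02, 3.11], [-2.88, 2.88]. Speed limits (rad/s): [2.39, 2.39, 3.01, 3.14, 3.14, 3.14].

### API

Orientations are given as a unit quaternion [w, x, y, z].
In Python, from rig import ctrl, capture, ticket gives the robot as it stands.
- The arm moves only by the tool step_arm, never from a script. Its argument "commands" is a list of rows, each a list of 2 entries, a list of its own where there are three numbers: the shift along the world's x, y, z normalised to -1 to 1, where 1 is 0.04 m, then the turn about the world's z normalised to -1 to 1, where 1 is 180 degrees. A call has 1 to 5 rows; each row shifts and turns the commanded pose from where the row before left it; what a row does not reach is not made up. A row lasts 1/10 s, in which the tool goes at most 50 mm and 8.59 degrees, less where a joint would pass 70% of its speed; a pose out of reach is approached as far as the arm can. A call with a number of a shift or a turn outside -1 to 1 is refused whole. A call with a gripper value outside its range is refused whole. "gripper" is the closure, from -1 (fully open) to 1 (shut), so that 0 is half open, set as the call begins (left out, the last holds). The fingers move at their own pace and stop on an object; "force" is the grip in N (left out, the last holds). Time passes only in rows, so rows that do not move let the fingers close. It gives the time, the measured TCP pose, the force and the opening at its end, in the units of the state.
- ctrl.sense(): the state, without advancing time (a new reading comes with each control period).
- capture(name): name is "scene" or "top" or "wrist"; returns a dict with "image" (400x640x3 uint8, blue, green, red), "fov_y" (degrees; the focal length in pixels is half the picture's height over the tangent of half this angle, whatever the lens; pixels are square), "cx", "cy" (the principal point, pixels), "origin" and "orientation" of the camera in the world. Camera axes: x right, y down, z forward; pixel columns grow to the right and rows downward; lengths in mm; the calibration is good to about 2 mm. A picture is of the moment at which its call begins. There is no depth.
- ticket.finish_job(): hands the job in, once; it reports no verdict.
The state is a dict: "time_s": time; "joints": joint angles; "dq": joint speeds; "tau": joint torques, N m; "eef_pos": TCP position; "ee_rot": TCP orientation; "force": force on the tool from outside, world axes, zero at the start; "wrist_torque": the same for the moment, N m; "grip_width": opening from 0.0 (shut) to 1.0 (fully open).
Only numpy, scipy, OpenCV 4.12 (cv2) and the standard library are available. Lean on these libraries where they do the work, as an engineer would, in place of code of your own. Each camera call takes 0.05 s, during which the arm holds its last target.

### The job

Pack the honey jar: pick the six-sided jar up by its cap, carry it to the open carton and work it into the hexagonal pocket of the insert until it stands upright and fully home on the pocket's floor, then let go. It is glass, so only press gently, and keep hold of it until it is all the way down. The insert lies loose in the carton, so feel for the pocket; do not push the tape roll, the marker or the packed box about.

Things in the scene. Friction and masses are not known exactly. Their poses are not given: they have to be found in the camera images.
- jar: Loose amber glass honey jar, about 0.28 kg. Six-sided body 46 mm across flats (53 over corners), straight up to 52 mm above its underside; shoulder to 60 mm, neck 38 mm across; round white ribbed cap, 42 mm across, from 64 to 92 mm: grip it there. Origin: centre of the underside. z up along the jar, x through the middle of a flat (flats repeat every 60 degrees).
- carton: Open low cardboard carton base fixed to the table, 172 x 172 mm, walls 3 mm thick and 45 mm high. Origin: centre of its underside, on the table; z up, x and y along its walls. In it lies a cream moulded insert, 136 mm square, with a hexagonal pocket for the jar in its middle. Pressing the jar on carton or insert with over 45 N breaks it.
- collar_level (a point): Nominal middle of the pocket's mouth, on the carton's centre line, 28 mm above its underside. The true pocket, in the loose insert, is up to 8 mm off along the carton's x, up to 8 mm along its y, and turned up to 0.08 rad; this is not reported. A jar put down beside it stands on the collar (86 mm across flats outside) at this height. Gentle pushes do not shift the insert.
- floor_level (a point): Nominal middle of the pocket's dark floor, 6 mm above the carton's underside and 22 mm below the collar's top: the height of the jar's underside when fully home. The pocket has six straight walls, 50 mm across flats, so the jar has 2 mm of play all round; unturned, one pair of flats faces along the carton's x.
- tape: Roll of brown packing tape lying flat, 100 mm in diameter, 48 mm high, hole 70 mm. Bystander. Origin: centre of its underside.
- marker: Magenta marker pen lying on the table, 120 mm long along its x axis, 20 mm thick. Bystander. Origin: under its middle, on the table.
- packed: Small closed cardboard box, 80 x 110 x 45 mm (x, y, z). Bystander. Origin: centre of its underside.
There are look-alikes about, which are no part of the job. Several things have the shape of the carton; the one meant has the colours described above.

How it is judged:
By the outcome, as a careful person would: the job done as asked, in the order asked, and still so for the second after the job is handed in, with the robot touching nothing.
It also fails if it takes over 72 s, if anything falls off the work surface, if the arm or the gripper's body presses on something with over 40 N, if the wrist force passes 120 N, or if a joint passes its speed limit or range.

## Working session

There is one attempt and no reset: what is moved stays moved. The work goes in short steps, Python scripts to look and compute and a tool call to move; the robot and the scene stay as the last step left them, time stands still between calls to the robot, and variables do not carry over. Pictures are saved under pics/ and viewed, and the job is handed in when it is done.

Besides the shell and the picture viewer there is one more tool, called as name(argument=value, ...), one argument or row to a line, values as JSON. step_arm: Moves the arm, as the interface text tells. Its arguments: {"type":"object","properties":{"commands":{"type":"array","items":{"type":"array"}},"gripper":{"type":"number"},"force":{"type":"number"}},"required":["commands"]}

```bash
ls; mkdir -p pics; python3 - <<'E'
from rig import ctrl, capture
import cv2
for n in ("scene","top","wrist"):
    c=capture(n); cv2.imwrite(f"pics/{n}0.png",c["image"]); print(n,c["fov_y"],c["cx"],c["cy"],c["origin"],c["orientation"])
print(ctrl.sense())
E
```

```text
pics
scene 48.13109264234274 319.5072978567328 192.46923687902282 [871.41064479 530.98147848 808.01519955] [-0.1010214   0.27166038  0.89863572 -0.32931619]
top 42.98001434253981 325.1316994237753 207.75382916456672 [ 342.49296437    4.63416279 1240.69233335] [-0.05294028  0.7125124  -0.69812729  0.04627834]
wrist 64.94414772517055 323.1664190323064 200.5716329570298 [148.10841987 507.81405212 374.27561849] [0.10909632 0.8285018  0.54465986 0.07091113]
{'time_s': 0.15, 'joints': array([ 9.39635442e-01,  3.13364435e-01,  1.49822283e+00,  2.04374485e-05,
        1.33099090e+00, -2.23419068e-01]), 'dq': array([-6.24329117e-04, -2.65689829e-03, -2.43370753e-03,  9.21147386e-05,
       -4.93759130e-05,  2.22615669e-03]), 'tau': array([ 3.03655681e-03, -4.12367427e+01, -2.59798980e+01, -5.87663703e-05,
        3.23602777e-03,  7.44531349e-06]), 'eef_pos': array([208.07630333, 481.78787056, 204.95952283]), 'ee_rot': array([ 0.69231154,  0.14284943,  0.69261309, -0.14347782]), 'force': array([ 0.24022367, -0.26701006, -0.38386741]), 'wrist_torque': array([-0.01914054, -0.02589248,  0.02895624]), 'grip_width': 1.0008531327729755}
```

View pics/scene0.png

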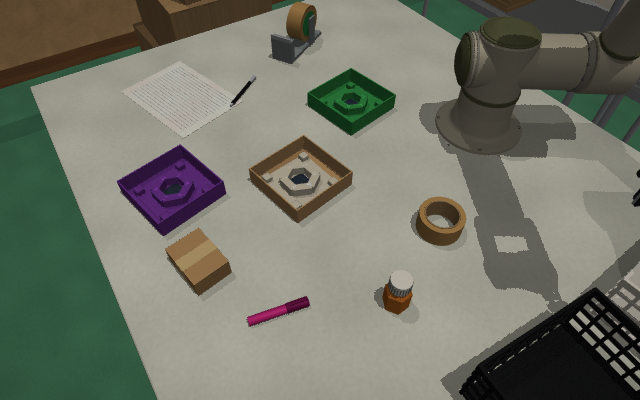

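View pics/top0.png

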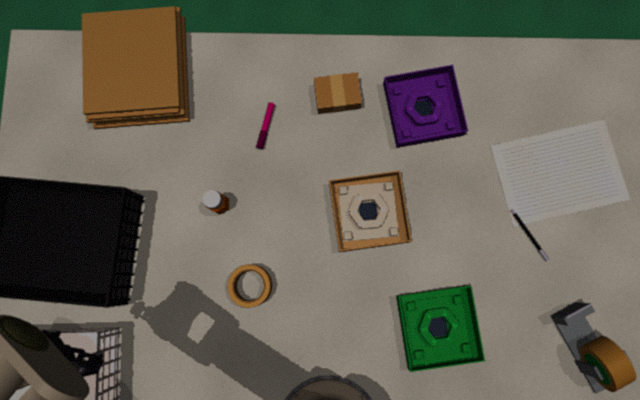

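View pics/wrist0.png

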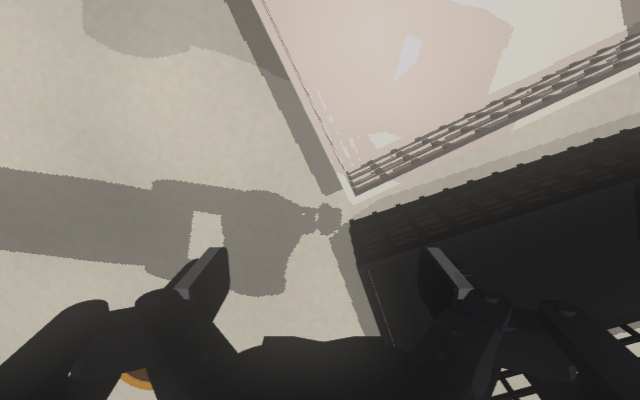

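```bash
cat > h.py <<'E'
import numpy as np, cv2
from scipy.spatial.transform import Rotation as R
def rays(c,uv):
    uv=np.atleast_2d(np.array(uv,float)); f=c["image"].shape[0]/2/np.tan(np.radians(c["fov_y"])/2)
    d=np.c_[(uv[:,0]-c["cx"])/f,(uv[:,1]-c["cy"])/f,np.ones(len(uv))]
    q=np.array(c["orientation"]); return d@R.from_quat(q[[1,2,3,0]]).as_matrix().T
def plane(c,uv,z):
    d=rays(c,uv); o=np.array(c["origin"]); return o+d*((z-o[2])/d[:,2])[:,None]
def proj(c,P):
    q=np.array(c["orientation"]); f=c["image"].shape[0]/2/np.tan(np.radians(c["fov_y"])/2)
    p=(np.atleast_2d(P)-np.array(c["origin"]))@R.from_quat(q[[1,2,3,0]]).as_matrix()
    return np.c_[c["cx"]+f*p[:,0]/p[:,2],c["cy"]+f*p[:,1]/p[:,2]]
def tri(c1,u1,c2,u2):
    d1=rays(c1,u1)[0];d2=rays(c2,u2)[0];o1=np.array(c1["origin"]);o2=np.array(c2["origin"])
    A=np.c_[d1,-d2];s=np.linalg.lstsq(A,o2-o1,rcond=None)[0]
    p,q=o1+d1*s[0],o2+d2*s[1]; return (p+q)/2,np.linalg.norm(p-q)
E
python3 - <<'E'
from h import *
from rig import capture
s=capture("scene");t=capture("top")
cv2.imwrite("pics/crops0.png",np.hstack([cv2.resize(s["image"][250:330,350:450],None,fx=4,fy=4,interpolation=2),cv2.resize(t["image"][162:242,175:275],None,fx=4,fy=4,interpolation=2)]))
cv2.imwrite("pics/cropc0.png",np.hstack([cv2.resize(s["image"][130:230,240:360],None,fx=3,fy=3,interpolation=2),cv2.resize(t["image"][162:262,310:430],None,fx=3,fy=3,interpolation=2)]))
print("cap",tri(s,[402,274],t,[212,199]))
print(plane(t,[212,199],92),plane(s,[402,274],92))
print("carton",plane(t,[[331,182],[401,173],[410,242],[341,250]],45))
print("pocket tri",tri(s,[300,181],t,[369,210]))
print("known tcp-proj",proj(t,[[0,0,0],[400,0,0]]))
E
```

```text
cap (array([519.17762951, 274.66337759,  99.74444398]), np.float64(1.4586195763380734))
[[519.88850419 277.04709117  92.        ]] [[515.85004272 271.33840167  92.        ]]
carton [[ 573.93915494    4.96377885   45.        ]
 [ 599.14338658 -162.40219238   45.        ]
 [ 434.0366104  -183.54915914   45.        ]
 [ 411.93423597  -21.66292271   45.        ]]
pocket tri (array([512.63233174, -88.87176732,   7.70997076]), np.float64(1.5751633650528596))
known tcp-proj [[328.29262981 428.47326243]
 [331.59310152 255.79535882]]
```

```bash
true
```

```text
(no output)
```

View pics/crops0.png

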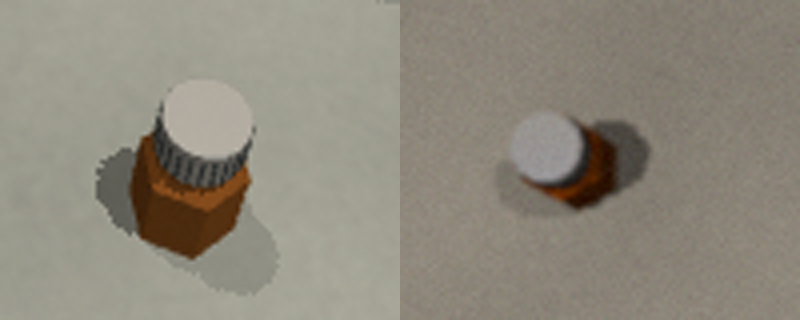

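View pics/cropc0.png

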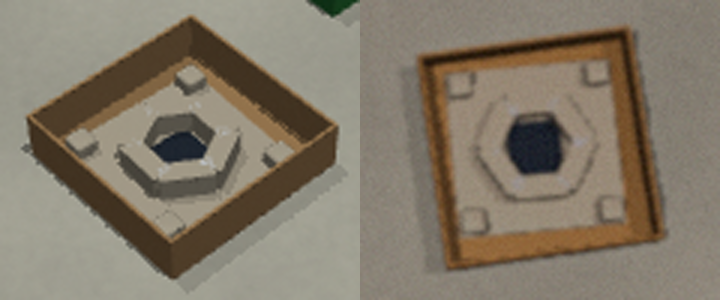

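```bash
python3 - <<'E'
from h import *
from rig import capture,ctrl
w=capture("wrist");s=ctrl.sense()
T=R.from_quat(np.array(s["ee_rot"])[[1,2,3,0]]).as_matrix()
print(T.round(3))
print("cam in tool",(np.array(w["origin"])-s["eef_pos"])@T)
print("axis in tool",rays(w,[w["cx"],w["cy"]])@T)
print("views z28",plane(w,[[w["cx"],w["cy"]],[320,100],[320,0],[0,100],[640,100]],28)-s["eef_pos"],s["time_s"])
E
```

```text
[[-0.     0.397  0.918]
 [-0.     0.918 -0.397]
 [-1.    -0.    -0.   ]]
cam in tool [-1.69288910e+02 -2.22087606e-02 -6.54275180e+01]
axis in tool [[ 9.66078803e-01 -3.87159543e-04  2.58247163e-01]]
views z28 [[  24.85845212  -10.99070146 -177.21852942]
 [ -76.93199028   29.36384091 -177.21852942]
 [-162.18190954   66.46160733 -177.21852942]
 [-210.48982083 -279.71191203 -177.21852942]
 [  56.42332311  337.97093434 -177.21852942]] 0.3
```

step_arm(
  commands=[
    [[0.6,-1,0],0],
    [[0.6,-1,0],0],
    [[0.6,-1,0],0],
    [[0.6,-1,0],0],
    [[0.6,-1,0],0],
  ],
)

```text
time_s: 0.8
eef_pos: [328.7, 280.3, 205.5]
ee_rot: [0.693, 0.143, 0.692, -0.143]
force: [1.6, -0.2, 0.2]
grip_width: 0.996
```

step_arm(
  commands=[
    [[0.6,-1,0],0],
    [[0.6,-1,0],0],
    [[0.6,-1,0],0],
    [[0.6,-1,0],0],
    [[0.6,-1,0],0],
  ],
)

```text
time_s: 1.3
eef_pos: [448.9, 80.1, 205.6]
ee_rot: [0.693, 0.143, 0.692, -0.143]
force: [1.6, 0.7, -0.6]
grip_width: 1.0
```

step_arm(
  commands=[
    [[0.6,-1,0],0],
    [[0.6,-1,0],0],
    [[0.6,-1,0],0],
    [[0.6,-1,0],0],
    [[0.6,-1,0],0],
  ],
)

```text
time_s: 1.8
eef_pos: [568.9, -119.9, 205.3]
ee_rot: [0.692, 0.143, 0.692, -0.143]
force: [0.3, 0.6, -0.1]
grip_width: 1.003
```

step_arm(
  commands=[
    [[0,0,0],0],
    [[0,0,0],0],
  ],
)

```text
time_s: 2.0
eef_pos: [568.1, -118.5, 204.7]
ee_rot: [0.692, 0.144, 0.693, -0.143]
force: [0.1, 0.6, -0.2]
grip_width: 1.001
```

```bash
python3 - <<'E'
from h import *
from rig import capture,ctrl
import pickle
w=capture("wrist");s=ctrl.sense();pickle.dump((w,s),open("w1.pkl","wb"))
cv2.imwrite("pics/w1.png",w["image"]); print(s["eef_pos"],s["joints"].round(2),s["dq"].round(3),s["time_s"])
print(plane(w,[320,100],28))
E
```

```text
[ 567.92103472 -117.56802901  205.17133348] [-0.41  0.44  1.32  0.    1.38 -1.57] [ 0.019 -0.023  0.011  0.001 -0.    -0.002] 2.05
[[491.08722976 -88.7843196   28.        ]]
```

View pics/w1.png

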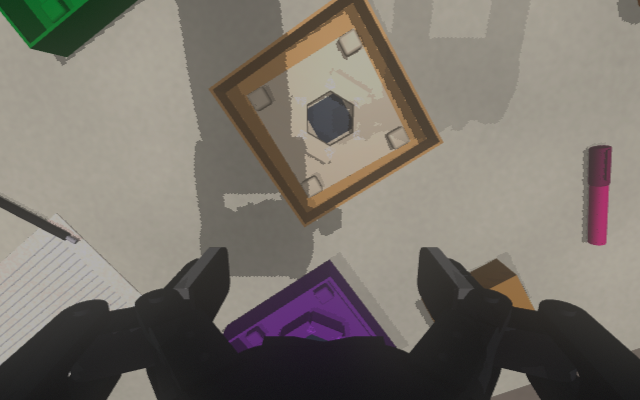

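```bash
python3 - <<'E'
from h import *
import pickle
w,s=pickle.load(open("w1.pkl","rb"))
cv2.imwrite("pics/w1c.png",cv2.resize(w["image"][70:170,270:390],None,fx=6,fy=6,interpolation=cv2.INTER_CUBIC)*1)
E
```

```text
(no output)
```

View pics/w1c.png

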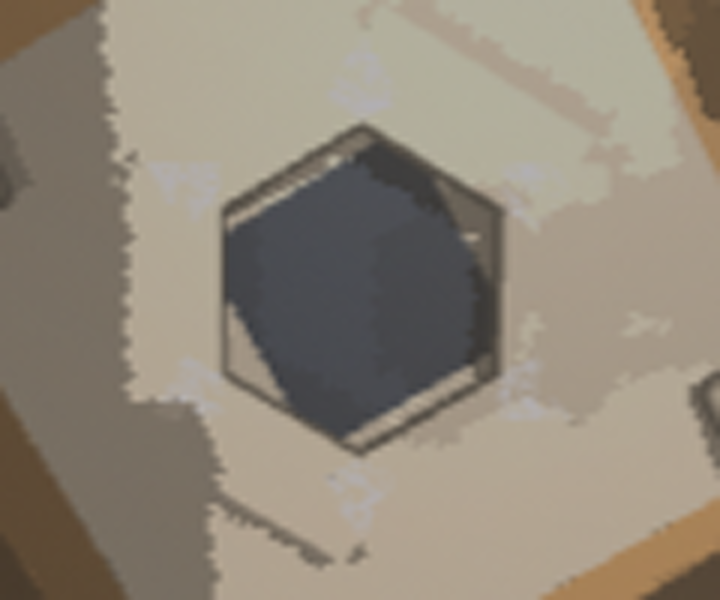

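```bash
cat >> h.py <<'E'
def hexfit(P,off=0):
    "P: six corners in order (xy): centre, across flats, flat-normal angle mod 60 deg"
    P=P[:,:2]; c=P.mean(0); v=P-c; r=np.hypot(*v.T); a=np.unwrap(np.arctan2(v[:,1],v[:,0]))
    return c,r.mean()*np.sqrt(3),(np.degrees(np.angle(np.exp(6j*a).mean()))/6+30)%60
E
python3 - <<'E'
from h import *
import pickle
w,s=pickle.load(open("w1.pkl","rb"))
k=np.array([[362,124],[502,208],[499,378],[360,454],[223,378],[222,212]])
uv=(k+.5)/6-.5+[270,70]
for z in (6,28): print(z,hexfit(plane(w,uv,z)))
print("carton rim",p:=plane(w,[[211,91],[361,-6],[441,141],[305,224]],45))
print(np.degrees(np.arctan2(*(p[1]-p[0])[:2][::-1])))
E
```

```text
6 (array([512.85256682, -86.39747876]), np.float64(52.530637800303154), np.float64(6.735880899735836))
28 (array([512.57645894, -86.7667964 ]), np.float64(49.39172311995568), np.float64(6.73588089973585))
carton rim [[ 441.1258109  -184.75804297   45.        ]
 [ 421.5111946   -16.9547422    45.        ]
 [ 578.55789849    9.43499378   45.        ]
 [ 605.16163258 -156.50526519   45.        ]]
96.6670787483665
```

step_arm(
  commands=[
    [[-1,0,0],0],
    [[-0.5,0.5,0],0],
    [[0,0,0],0],
    [[0,0,0],0],
  ],
)

```text
time_s: 2.45
eef_pos: [508.1, -97.0, 206.2]
ee_rot: [0.693, 0.143, 0.692, -0.143]
force: [0.0, -0.5, -0.2]
grip_width: 1.001
```

```bash
python3 - <<'E'
from h import *
from rig import capture,ctrl
import pickle
w=capture("wrist");s=ctrl.sense();pickle.dump((w,s),open("w2.pkl","wb"))
u=proj(w,[[504,-89,28]])[0].astype(int);print(u,s["eef_pos"],s["time_s"])
x0,y0=u-[60,50]; x0=max(x0,0);y0=max(y0,0);print(x0,y0)
cv2.imwrite("pics/w2c.png",cv2.resize(w["image"][y0:y0+100,x0:x0+120],None,fx=6,fy=6,interpolation=cv2.INTER_CUBIC))
E
```

```text
[328 170] [508.46989125 -97.50216207 205.92698453] 2.5
268 120
```

View pics/w2c.png

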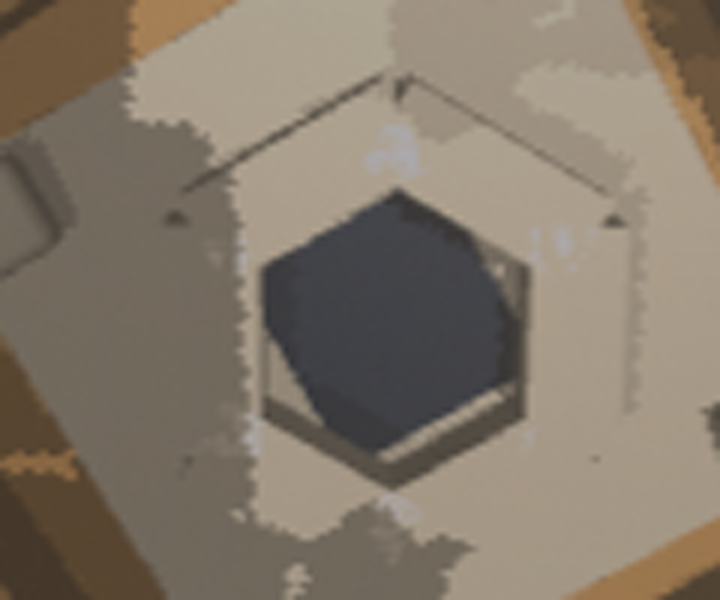

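```bash
python3 - <<'E'
from h import *
import pickle
w1,_=pickle.load(open("w1.pkl","rb"));w2,s=pickle.load(open("w2.pkl","rb"))
k1=np.array([[362,124],[502,208],[499,378],[360,454],[223,378],[222,212]])
k2=np.array([[399,188],[528,268],[523,417],[393,490],[263,418],[262,268]])
u1=(k1+.5)/6-.5+[270,70];u2=(k2+.5)/6-.5+[268,120]
print(hexfit(plane(w2,u2,28)))
T=[tri(w1,a,w2,b) for a,b in zip(u1,u2)]
P=np.array([t[0] for t in T]);print(P.round(1),[round(t[1],1) for t in T]);print(hexfit(P),P[:,2].mean())
E
```

```text
(array([512.68468154, -86.66767705]), np.float64(49.31149422677705), np.float64(6.529844602054286))
[[ 486.4  -75.1   27.5]
 [ 508.9  -58.6   30.8]
 [ 536.   -69.8   25.7]
 [ 538.1  -97.9   30.5]
 [ 516.1 -115.2   27.7]
 [ 490.  -103.7   28. ]] [np.float64(0.7), np.float64(0.0), np.float64(0.2), np.float64(0.2), np.float64(0.2), np.float64(0.0)]
(array([512.58654223, -86.71985086]), np.float64(49.28697456935402), np.float64(6.654562127368887)) 28.374511338387695
```

step_arm(
  commands=[
    [[0.15,1,0],0],
    [[0.15,1,0],0],
    [[0.15,1,0],0],
    [[0.15,1,0],0],
    [[0.15,1,0],0],
  ],
)

```text
time_s: 3.0
eef_pos: [538.7, 103.7, 205.3]
ee_rot: [0.693, 0.143, 0.692, -0.143]
force: [0.8, -1.0, -0.2]
grip_width: 0.999
```

step_arm(
  commands=[
    [[0.15,1,0],0],
    [[0.15,1,0],0],
    [[0.15,1,0],0],
    [[0.15,1,0],0],
    [[0,0,0],0],
  ],
)

```text
time_s: 3.5
eef_pos: [562.1, 266.3, 204.5]
ee_rot: [0.693, 0.142, 0.693, -0.141]
force: [0.4, -0.8, -0.3]
grip_width: 0.996
```

step_arm(
  commands=[
    [[0,0,0],0],
  ],
)

```text
time_s: 3.6
eef_pos: [562.3, 262.6, 204.7]
ee_rot: [0.692, 0.142, 0.693, -0.143]
force: [-1.1, -0.4, 1.0]
grip_width: 1.002
```

```bash
python3 - <<'E'
from h import *
from rig import capture,ctrl
import pickle
w=capture("wrist");s=ctrl.sense();pickle.dump((w,s),open("w3.pkl","wb"))
u=proj(w,[[519,275,92]])[0].astype(int);print(u,s["eef_pos"],s["time_s"])
x0,y0=u-[80,70]; x0=max(x0,0);y0=max(y0,0);print(x0,y0)
cv2.imwrite("pics/w3.png",w["image"])
cv2.imwrite("pics/w3c.png",cv2.resize(w["image"][y0:y0+140,x0:x0+180],None,fx=4,fy=4,interpolation=cv2.INTER_CUBIC))
E
```

```text
[316 140] [562.38306801 261.72463834 204.98662919] 3.65
236 70
```

View pics/w3c.png

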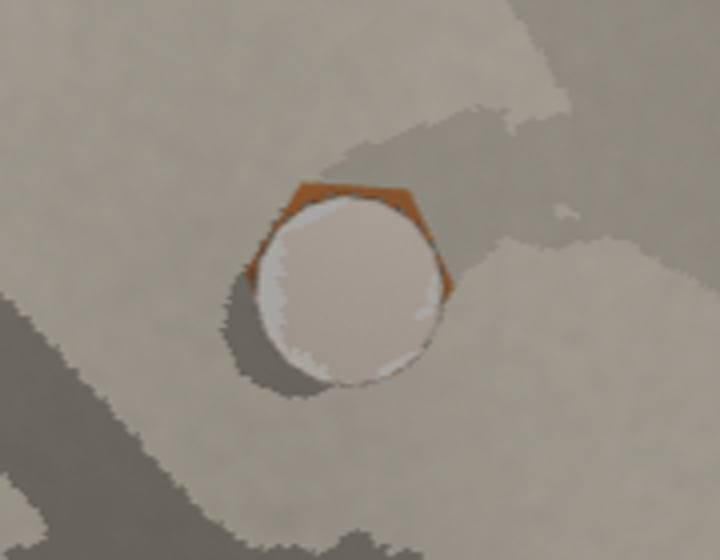

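View pics/w3.png

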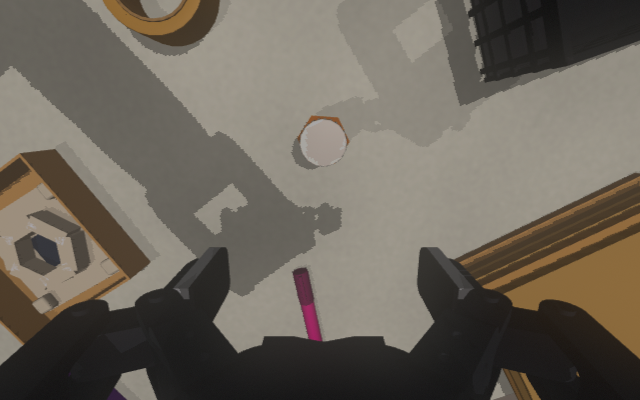

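```bash
python3 - <<'E'
from h import *
import pickle
w,s=pickle.load(open("w3.pkl","rb"))
f=lambda k:(np.array(k)+.5)/4-.5+[236,70]
print("cap",plane(w,f([[350,290],[257,290],[443,290],[350,195],[350,385]]),92))
b=plane(w,f([[302,183],[410,190],[453,288],[247,272]]),52);print(b)
e=b[1]-b[0];print("edge",np.hypot(*e[:2]),np.degrees(np.arctan2(e[1],e[0]))%60)
d=b[2]-b[3];print(np.hypot(*d[:2]),np.degrees(np.arctan2(d[1],d[0]))%60,(b[2]+b[3])/2)
E
```

```text
cap [[522.15025007 279.67531518  92.        ]
 [514.018592   260.76809314  92.        ]
 [530.28089972 298.58019251  92.        ]
 [503.46666677 287.71299423  92.        ]
 [541.56601633 271.32265095  92.        ]]
[[496.30736558 277.826805    52.        ]
 [508.40710732 301.7207903   52.        ]
 [534.78854246 302.51354378  52.        ]
 [510.61797056 256.36361462  52.        ]]
edge 26.78294762630652 3.1426750946310804
52.09637710528355 2.3571427075524127 [522.70325651 279.4385792   52.        ]
```

step_arm(
  commands=[
    [[0.9,-0.4,0],0],
    [[0.9,-0.4,0],0],
    [[0,0,0],0],
    [[0,0,0],0],
  ],
)

```text
time_s: 4.05
eef_pos: [634.6, 228.4, 204.9]
ee_rot: [0.692, 0.144, 0.693, -0.144]
force: [-0.9, 0.7, -0.1]
grip_width: 0.997
```

```bash
python3 - <<'E'
from h import *
from rig import capture,ctrl
import pickle
w=capture("wrist");s=ctrl.sense();pickle.dump((w,s),open("w4.pkl","wb"))
u=proj(w,[[519,275,92]])[0].astype(int);print(u,s["eef_pos"],s["time_s"])
x0,y0=u-[60,50]; x0=max(x0,0);y0=max(y0,0);print(x0,y0)
cv2.imwrite("pics/w4c.png",cv2.resize(w["image"][y0:y0+100,x0:x0+120],None,fx=6,fy=6,interpolation=cv2.INTER_CUBIC))
E
```

```text
[319  41] [634.08916842 229.2162049  205.39261747] 4.1
259 0
```

View pics/w4c.png

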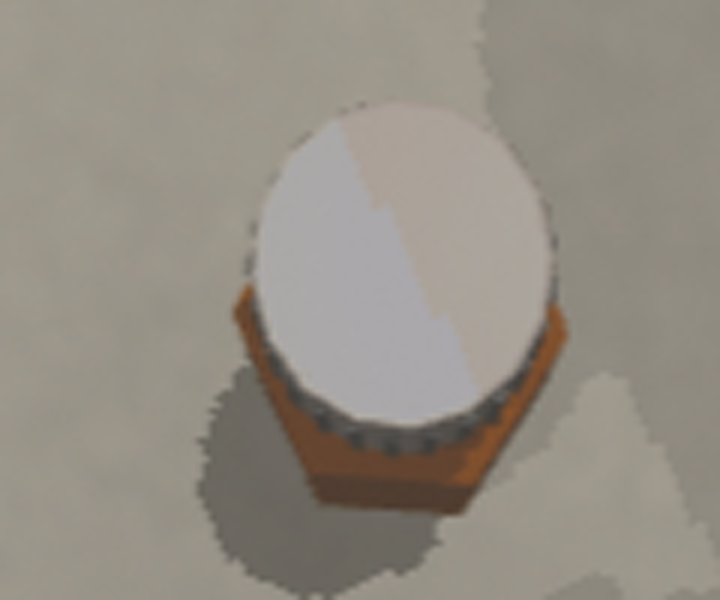

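```bash
python3 - <<'E'
from h import *
import pickle
w3,_=pickle.load(open("w3.pkl","rb"));w,s=pickle.load(open("w4.pkl","rb"))
g=lambda k:(np.array(k)+.5)/4-.5+[236,70]
f=lambda k:(np.array(k)+.5)/6-.5+[259,0]
print("cap",plane(w,f([[403,264]]),92), tri(w3,g([350,290]),w,f([403,264])))
b=plane(w,f([[236,312],[568,333],[313,474],[478,488]]),52);print(b)
e=b[1]-b[0];print(np.hypot(*e[:2]),np.degrees(np.arctan2(e[1],e[0]))%60,(b[0]+b[1])/2)
e=b[3]-b[2];print(np.hypot(*e[:2]),np.degrees(np.arctan2(e[1],e[0]))%60)
print("tri corners",tri(w3,g([247,272]),w,f([236,312])),tri(w3,g([453,288]),w,f([568,333])))
E
```

```text
cap [[522.30463935 279.41808074  92.        ]] (array([522.17671532, 279.57172011,  91.1206277 ]), np.float64(0.16776780165770433))
[[510.73038311 256.16633742  52.        ]
 [534.34277194 302.83415167  52.        ]
 [537.3390735  257.51817723  52.        ]
 [549.8320998  280.95628144  52.        ]]
52.30133643763451 3.162080486713151 [522.53657753 279.50024454  52.        ]
26.559752161534227 1.9414005236298735
tri corners (array([510.60995385, 256.22918608,  51.24971406]), np.float64(0.13066905856851413)) (array([534.59247849, 302.46512102,  54.15637608]), np.float64(0.09987376677031158))
```

step_arm(
  commands=[
    [[-0.93,0.42,0],0],
    [[-0.93,0.42,0],0],
    [[-0.93,0.42,0],0],
    [[0,0,0],0],
    [[0,0,0],0],
  ],
)

```text
time_s: 4.6
eef_pos: [521.8, 280.8, 206.4]
ee_rot: [0.693, 0.143, 0.692, -0.142]
force: [0.1, 0.4, -0.0]
grip_width: 0.999
```

step_arm(
  commands=[
    [[0,0,-0.8],0],
    [[0,0,-0.8],0],
    [[0,0,0],0],
    [[0,0,0],0],
  ],
)

```text
time_s: 5.0
eef_pos: [523.3, 280.0, 142.2]
ee_rot: [0.693, 0.143, 0.692, -0.143]
force: [0.0, -0.1, 1.0]
grip_width: 1.001
```

step_arm(
  commands=[
    [[0,0,-0.8],0],
    [[0,0,-0.6],0],
    [[0,0,-0.25],0],
    [[0,0,0],0],
    [[0,0,0],0],
  ],
)

```text
time_s: 5.5
eef_pos: [523.7, 280.6, 77.3]
ee_rot: [0.693, 0.144, 0.692, -0.143]
force: [-0.1, 0.3, -0.8]
grip_width: 1.0
```

```bash
python3 - <<'E'
from rig import capture,ctrl
import cv2,numpy as np
s=capture("scene")["image"];w=capture("wrist")["image"]
print(ctrl.sense()["eef_pos"],ctrl.sense()["force"])
cv2.imwrite("pics/g5.png",np.hstack([cv2.resize(s[200:350,320:470],(400,400)),cv2.resize(w[200:400,220:420],(400,400))]))
E
```

```text
[523.54145095 280.63021895  77.15050194] [ 0.46133805 -0.47148854 -0.04138452]
```

View pics/g5.png

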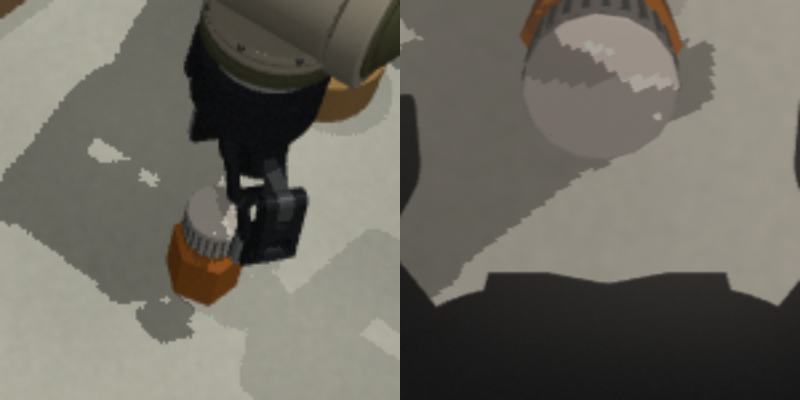

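```bash
python3 - <<'E'
from rig import capture,ctrl
from h import *
c=capture("scene"); s=c["image"].copy();e=ctrl.sense()
T=R.from_quat(np.array(e["ee_rot"])[[1,2,3,0]]).as_matrix()
for k,col in ((0,(255,0,0)),(50,(0,255,0)),(-50,(0,0,255))):
    u=proj(c,e["eef_pos"]+T@[-5,k,0])[0];print(k,u); cv2.circle(s,tuple(u.astype(int)),2,col,-1)
cv2.imwrite("pics/g6.png",cv2.resize(s[150:350,270:500],None,fx=3,fy=3))
E
```

```text
0 [401.37373657 282.58481988]
50 [409.84664752 307.72242301]
-50 [393.53917948 259.3410979 ]
```

View pics/g6.png

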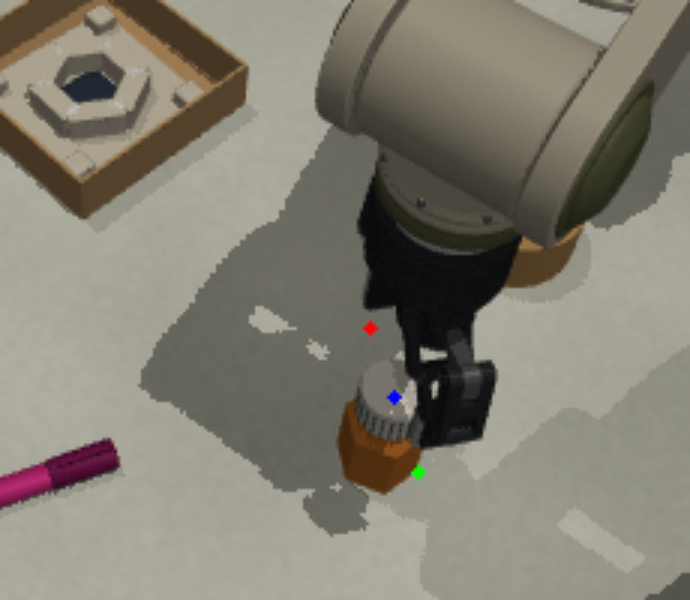

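```bash
python3 - <<'E'
from rig import capture,ctrl
from h import *
c=capture("top"); s=c["image"].copy();e=ctrl.sense()
S=capture("scene")["image"]; W=capture("wrist")
T=R.from_quat(np.array(e["ee_rot"])[[1,2,3,0]]).as_matrix()
for k in (-57,-42,0,42,57):
    print(k,proj(c,e["eef_pos"]+T@[-2,k,0])[0].round(), "wrist",[proj(W,e["eef_pos"]+T@[x,k,z])[0].round() for x in (-2,-24) for z in (-11,11)])
cv2.imwrite("pics/g7.png",np.hstack([cv2.resize(s[140:260,150:270],(480,480)),cv2.resize(S[230:330,350:450],(480,480),interpolation=cv2.INTER_CUBIC)])[:, :800])
cv2.imwrite("pics/g7w.png",W["image"])
E
```

```text
-57 [234. 209.] wrist [array([221., 218.]), array([225., 254.]), array([207., 232.]), array([211., 272.])]
-42 [228. 206.] wrist [array([248., 218.]), array([251., 254.]), array([238., 232.]), array([241., 272.])]
0 [212. 198.] wrist [array([323., 218.]), array([323., 254.]), array([323., 232.]), array([323., 272.])]
42 [196. 191.] wrist [array([399., 218.]), array([396., 254.]), array([409., 232.]), array([406., 272.])]
57 [190. 188.] wrist [array([426., 218.]), array([422., 254.]), array([440., 232.]), array([436., 272.])]
```

View pics/g7.png

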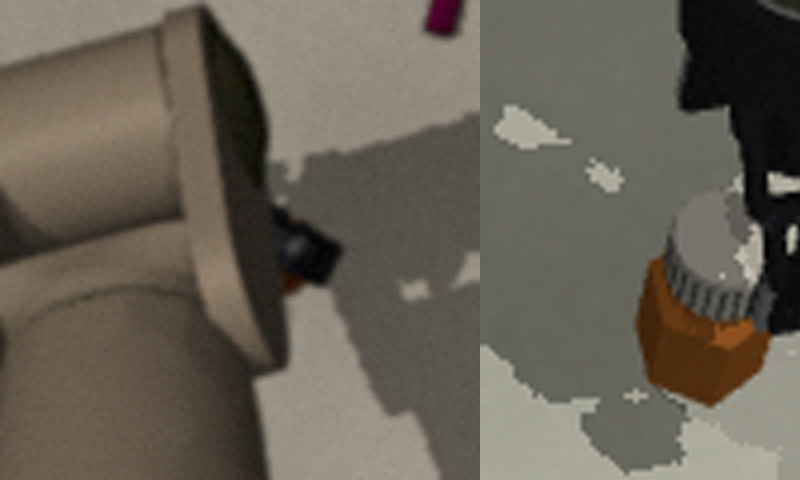

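View pics/g7w.png

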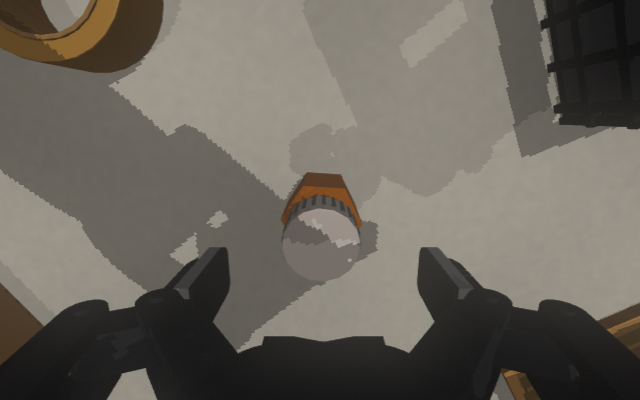

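step_arm(
  commands=[
    [[0,0,0],0],
    [[0,0,0],0],
    [[0,0,0],0],
    [[0,0,0],0],
  ],
  gripper=-0.3,
  force=30,
)

```text
time_s: 6.2
eef_pos: [522.6, 280.4, 75.4]
ee_rot: [0.692, 0.143, 0.692, -0.143]
force: [-1.0, -0.9, -1.0]
grip_width: 0.651
```

```bash
python3 - <<'E'
from rig import capture,ctrl
from h import *
S=capture("scene")["image"]; W=capture("wrist")
print(ctrl.nose_length,ctrl.sense()["eef_pos"],ctrl.sense()["grip_width"])
cv2.imwrite("pics/g8.png",np.hstack([cv2.resize(S[210:330,350:470],(400,400),interpolation=cv2.INTER_CUBIC),cv2.resize(W["image"][170:330,240:400],(400,400),interpolation=cv2.INTER_CUBIC)]))
E
```

```text
11.0 [522.60551467 280.35379891  75.37355902] 0.6501794126158422
```

View pics/g8.png

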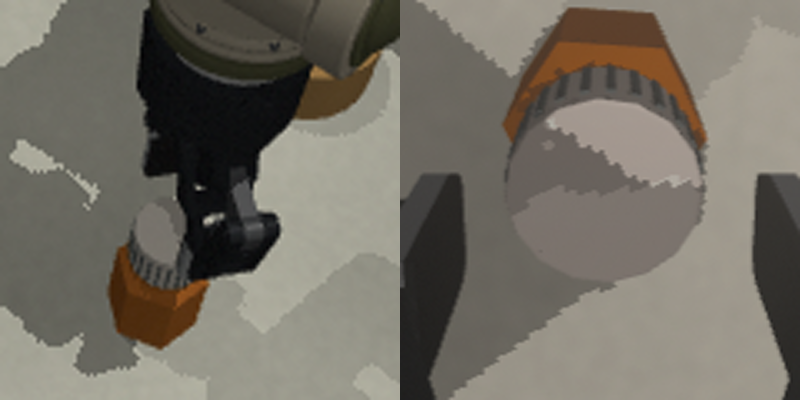

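```bash
python3 - <<'E'
from rig import capture,ctrl
from h import *
c=capture("scene"); e=ctrl.sense();W=capture("wrist")
T=R.from_quat(np.array(e["ee_rot"])[[1,2,3,0]]).as_matrix()
F=5
def draw(c,x0,y0,w,h,fac):
    im=cv2.resize(c["image"][y0:y0+h,x0:x0+w],None,fx=fac,fy=fac,interpolation=cv2.INTER_CUBIC)
    for pts,col in (([(-32,27.5),(11,-11)],(0,0,255)),([(2,33),(26,4)],(0,255,0)),([(0,28),(11,-11)],(255,0,0))):
        (x,y),zs=pts
        for sgn in (1,-1):
            P=np.array([e["eef_pos"]+T@[x-a,sgn*y,z] for a,z in ((0,zs[0]),(0,zs[1]),(22,zs[1]),(22,zs[0]))])
            u=((proj(c,P)-[x0,y0]+.5)*fac).astype(int); cv2.polylines(im,[u],True,col,1)
    return im
a=draw(c,350,210,110,110,4); b=draw(W,220,190,200,220,2)
cv2.imwrite("pics/g9.png",np.hstack([a,np.pad(b,((0,440-b.shape[0]),(0,0),(0,0)))])[:, :800])
E
```

```text
(no output)
```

View pics/g9.png

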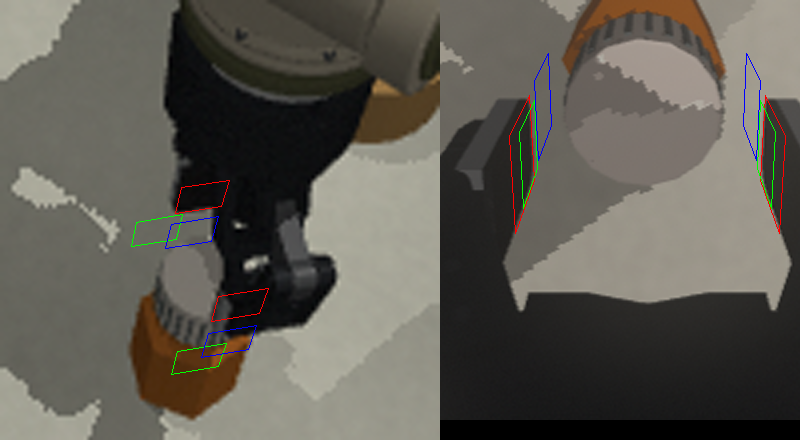

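Two views put the fingertips about 30 mm further back than the stated TCP, which means above the cap. I'll close softly to test this: at this height it is harmless either way.

step_arm(
  commands=[
    [[0,0,0],0],
    [[0,0,0],0],
    [[0,0,0],0],
    [[0,0,0],0],
  ],
  gripper=0.2,
  force=20,
)

```text
time_s: 6.8
eef_pos: [522.6, 280.3, 75.4]
ee_rot: [0.692, 0.143, 0.692, -0.143]
force: [-0.2, 0.1, -0.2]
grip_width: 0.402
```

```bash
python3 - <<'E'
from rig import capture,ctrl
from h import *
S=capture("scene")["image"]; W=capture("wrist")
print(ctrl.sense()["eef_pos"],ctrl.sense()["grip_width"])
cv2.imwrite("pics/g10.png",np.hstack([cv2.resize(S[210:330,350:470],(400,400),interpolation=cv2.INTER_CUBIC),cv2.resize(W["image"][170:330,240:400],(400,400),interpolation=cv2.INTER_CUBIC)]))
E
```

```text
[522.62456494 280.35432975  75.4087383 ] 0.3986261230968336
```

View pics/g10.png

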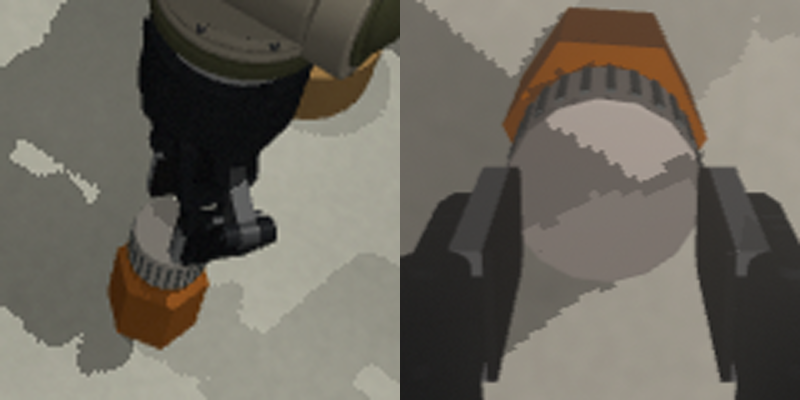

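Confirmed: the jaws closed to 34 mm with no cap between them. So the real tips stand about 30 mm behind the reported TCP. I'll reopen and go lower.

step_arm(
  commands=[
    [[0,0,0],0],
    [[0,0,0],0],
    [[0,0,0],0],
    [[0,0,0],0],
    [[0,0,0],0],
  ],
  gripper=-0.9,
)

```text
time_s: 7.4
eef_pos: [522.6, 280.3, 75.4]
ee_rot: [0.692, 0.143, 0.692, -0.143]
force: [-0.6, -0.0, 0.1]
grip_width: 0.946
```

step_arm(
  commands=[
    [[0,0,-0.3],0],
    [[0,0,-0.3],0],
    [[0,0,-0.2],0],
    [[0,0,-0.1],0],
    [[0,0,0],0],
  ],
)

```text
time_s: 7.9
eef_pos: [522.3, 280.2, 38.5]
ee_rot: [0.692, 0.143, 0.693, -0.143]
force: [-0.1, 0.4, 0.6]
grip_width: 0.948
```

step_arm(
  commands=[
    [[0,0,0],0],
    [[0,0,0],0],
    [[0,0,0],0],
  ],
  gripper=-0.25,
)

```text
time_s: 8.2
eef_pos: [522.8, 280.4, 39.8]
ee_rot: [0.693, 0.143, 0.692, -0.143]
force: [-0.0, -0.4, 0.3]
grip_width: 0.627
```

```bash
python3 - <<'E'
from rig import capture,ctrl
from h import *
S=capture("scene")["image"]; W=capture("wrist")
print(ctrl.sense()["eef_pos"],ctrl.sense()["grip_width"],ctrl.sense()["force"])
cv2.imwrite("pics/g11.png",np.hstack([cv2.resize(S[210:330,350:470],(400,400),interpolation=cv2.INTER_CUBIC),cv2.resize(W["image"][170:330,240:400],(400,400),interpolation=cv2.INTER_CUBIC)]))
E
```

```text
[522.72378094 280.36978562  39.60832339] 0.6267502097749087 [-0.46644022  0.11943651  0.3635633 ]
```

View pics/g11.png

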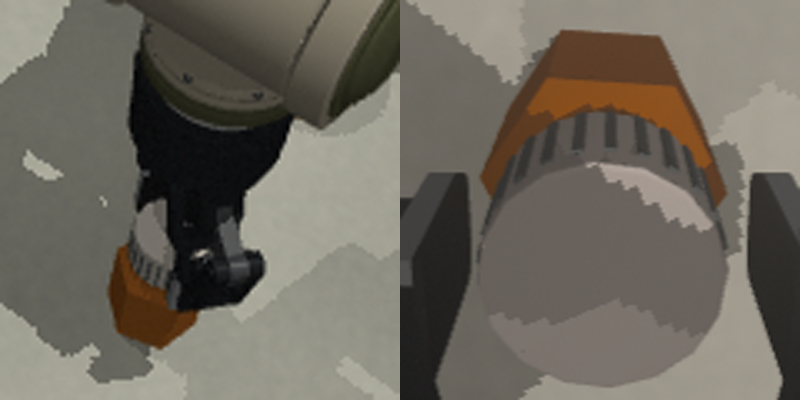

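step_arm(
  commands=[
    [[0,0,-0.1],0],
    [[0,0,0],0],
  ],
)

```text
time_s: 8.5
eef_pos: [522.3, 280.2, 34.8]
ee_rot: [0.692, 0.143, 0.693, -0.143]
force: [-0.1, -0.2, 0.1]
grip_width: 0.625
```

step_arm(
  commands=[
    [[0,0,0],0],
    [[0,0,0],0],
    [[0,0,0],0],
    [[0,0,0],0],
    [[0,0,0],0],
  ],
  gripper=0.4,
  force=40,
)

```text
time_s: 9.0
eef_pos: [522.6, 280.3, 35.4]
ee_rot: [0.692, 0.143, 0.693, -0.143]
force: [0.4, -0.7, -0.2]
grip_width: 0.478
```

```bash
python3 - <<'E'
from rig import capture,ctrl
from h import *
S=capture("scene")["image"]; W=capture("wrist")
print(ctrl.sense()["eef_pos"],ctrl.sense()["grip_width"],ctrl.sense()["force"])
cv2.imwrite("pics/g12.png",np.hstack([cv2.resize(S[210:330,350:470],(400,400),interpolation=cv2.INTER_CUBIC),cv2.resize(W["image"][170:330,240:400],(400,400),interpolation=cv2.INTER_CUBIC)]))
E
```

```text
[522.5559733  280.31005365  35.38254762] 0.4816925227427245 [-1.76982093 -1.46709465 -0.42713543]
```

View pics/g12.png

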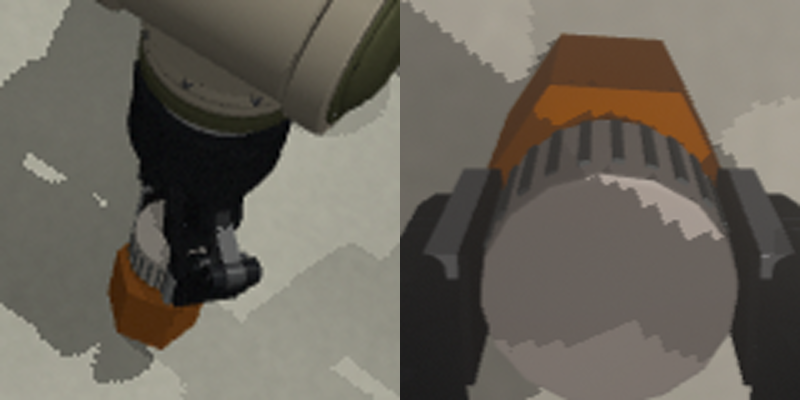

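step_arm(
  commands=[
    [[0,0,0.5],0],
    [[0,0,0.7],0],
    [[0,0,0.7],0],
    [[0,0,0.6],0],
    [[0,0,0],0],
  ],
)

```text
time_s: 9.6
eef_pos: [524.0, 280.9, 138.3]
ee_rot: [0.694, 0.144, 0.691, -0.142]
force: [0.6, -0.3, -3.6]
grip_width: 0.479
```

```bash
python3 - <<'E'
from rig import capture,ctrl
from h import *
S=capture("scene")["image"]; W=capture("wrist")
print(ctrl.sense()["eef_pos"],ctrl.sense()["grip_width"],ctrl.sense()["force"])
cv2.imwrite("pics/g13.png",np.hstack([cv2.resize(S[170:330,330:490],(400,400),interpolation=cv2.INTER_CUBIC),cv2.resize(W["image"][170:330,240:400],(400,400),interpolation=cv2.INTER_CUBIC)]))
E
```

```text
[522.22181911 280.30806749 134.29280683] 0.4790628484220534 [-0.07281812  0.02042506 -4.21220009]
```

View pics/g13.png

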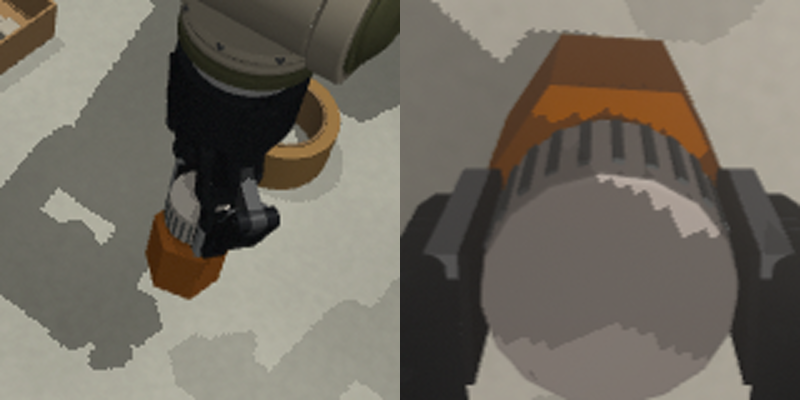

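step_arm(
  commands=[
    [[-0.024,-0.5,0],-0.0145],
    [[-0.024,-0.95,0],-0.0145],
    [[-0.024,-1,0],-0.0145],
    [[-0.024,-1,0],-0.0145],
    [[-0.024,-1,0],-0.0145],
  ],
)

```text
time_s: 10.2
eef_pos: [516.6, 100.9, 133.4]
ee_rot: [0.67, 0.221, 0.673, -0.222]
force: [0.4, 0.5, -2.4]
grip_width: 0.48
```

step_arm(
  commands=[
    [[-0.024,-1,0],-0.0145],
    [[-0.024,-1,0],-0.0145],
    [[-0.024,-1,0],-0.0145],
    [[-0.024,-0.95,0],-0.0145],
    [[-0.024,-0.76,0],-0.0145],
  ],
)

```text
time_s: 10.7
eef_pos: [511.9, -87.8, 133.4]
ee_rot: [0.641, 0.297, 0.643, -0.297]
force: [1.4, -0.0, -3.4]
grip_width: 0.484
```

step_arm(
  commands=[
    [[0,0,0],0],
    [[0,0,0],0],
    [[0,0,0],0],
    [[0,0,0],0],
  ],
)

```text
time_s: 11.1
eef_pos: [512.9, -85.0, 134.9]
ee_rot: [0.642, 0.295, 0.643, -0.295]
force: [-0.3, 0.4, -2.6]
grip_width: 0.481
```

```bash
python3 - <<'E'
from rig import capture,ctrl
from h import *
C=capture("scene");S=C["image"]; W=capture("wrist")
e=ctrl.sense();T=R.from_quat(np.array(e["ee_rot"])[[1,2,3,0]]).as_matrix()
print(e["eef_pos"],e["grip_width"],e["force"],"yaw",np.degrees(np.arctan2(T[1,1],T[0,1])),e["time_s"])
cv2.imwrite("pics/p1.png",np.hstack([cv2.resize(S[80:240,230:390],(400,400),interpolation=cv2.INTER_CUBIC),cv2.resize(W["image"],(400,250))[:, :] if 0 else cv2.resize(W["image"][70:330,190:450],(400,400),interpolation=cv2.INTER_CUBIC)]))
E
```

```text
[513.03114029 -85.24591036 135.23126542] 0.47978868982947415 [ 0.19305655 -0.16701312 -2.33739778] yaw 40.61452490439112 11.2
```

View pics/p1.png

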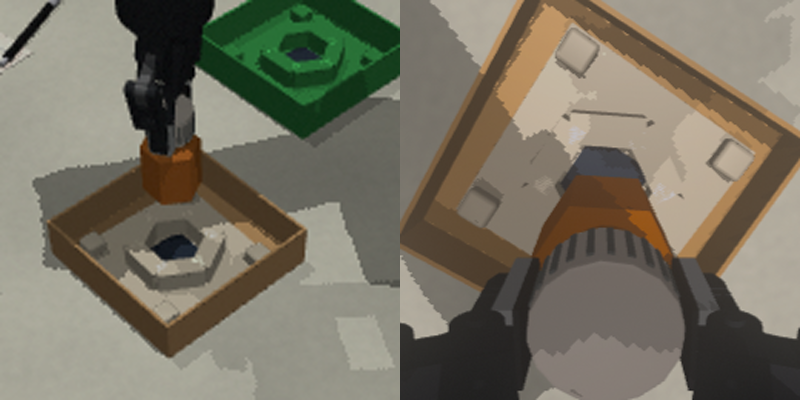

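step_arm(
  commands=[
    [[0,-0.02,-0.5],0],
    [[0,0,-0.5],0],
    [[0,0,-0.4],0],
    [[0,0,-0.25],0],
    [[0,0,0],0],
  ],
)

```text
time_s: 11.7
eef_pos: [512.5, -86.3, 68.4]
ee_rot: [0.642, 0.296, 0.643, -0.296]
force: [0.0, -0.2, -2.3]
grip_width: 0.483
```

step_arm(
  commands=[
    [[0,0,0],0],
    [[0,0,0],0],
  ],
)

```text
time_s: 11.9
eef_pos: [513.5, -87.0, 70.3]
ee_rot: [0.643, 0.296, 0.642, -0.296]
force: [-0.7, 0.0, -2.9]
grip_width: 0.48
```

```bash
cat > pv.py <<'E'
import sys
from rig import capture,ctrl
from h import *
C=capture("scene");W=capture("wrist")
e=ctrl.sense();T=R.from_quat(np.array(e["ee_rot"])[[1,2,3,0]]).as_matrix()
print(e["eef_pos"].round(1),e["grip_width"],e["force"].round(1),"yaw",np.degrees(np.arctan2(T[1,1],T[0,1])).round(2),e["time_s"])
a=cv2.resize(C["image"][125:225,250:350],(400,400),interpolation=cv2.INTER_CUBIC)
b=cv2.resize(W["image"][70:270,220:420],(400,400),interpolation=cv2.INTER_CUBIC)
cv2.imwrite(f"pics/{sys.argv[1]}.png",np.hstack([a,b]))
E
python3 pv.py p2
```

```text
[513.4 -87.   70.1] 0.48070268708898556 [-0.7 -0.2 -2.2] yaw 40.54 12.0
```

View pics/p2.png

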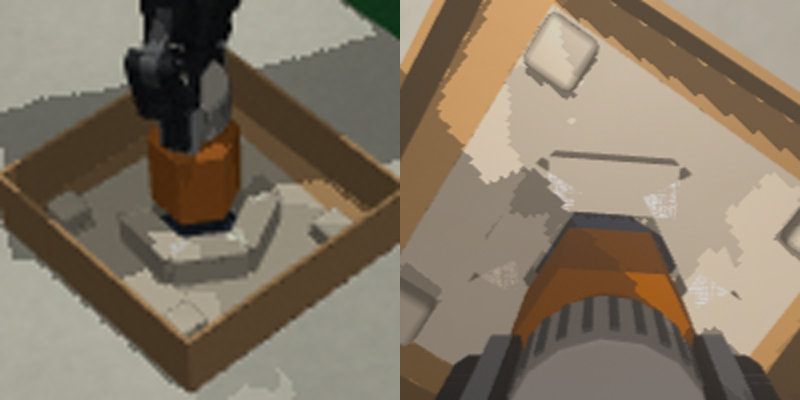

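```bash
python3 - <<'E'
from rig import capture,ctrl
from h import *
W=capture("wrist");C=capture("scene")
P=[512.6,-86.7,28];ang=np.radians(6.65+30+60*np.arange(6))
M=np.array([[P[0]+50/3**.5*np.cos(a),P[1]+50/3**.5*np.sin(a),28] for a in ang])
e=ctrl.sense();z=e["eef_pos"][2]-35.4
J=lambda zz:np.array([[e["eef_pos"][0]+46/3**.5*np.cos(a),e["eef_pos"][1]+46/3**.5*np.sin(a),zz] for a in ang])
def d(c,x0,y0,w,h,f):
    im=cv2.resize(c["image"][y0:y0+h,x0:x0+w],None,fx=f,fy=f,interpolation=cv2.INTER_CUBIC);im=np.hstack([im,im.copy()])
    for H,col in ((M,(0,255,0)),(J(z),(0,0,255)),(J(z+52),(255,0,0))):
        cv2.polylines(im[:,w*f:],[((proj(c,H)-[x0,y0]+.5)*f).astype(int)],True,col,1)
    return im
cv2.imwrite("pics/p3.png",np.vstack([d(W,270,160,100,75,4),d(C,265,150,100,70,4)]))
E
```

```text
(no output)
```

View pics/p3.png

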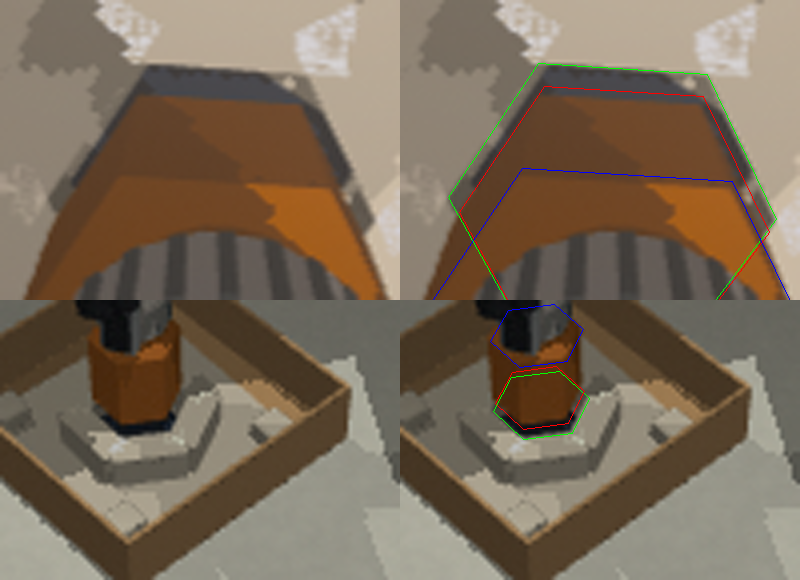

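step_arm(
  commands=[
    [[-0.032,0.038,0],0],
    [[0,0,-0.05],0],
    [[0,0,-0.05],0],
    [[0,0,0],0],
  ],
)

```text
time_s: 12.5
eef_pos: [511.6, -85.3, 65.0]
ee_rot: [0.642, 0.296, 0.642, -0.296]
force: [-0.3, 0.2, -3.3]
grip_width: 0.482
```

step_arm(
  commands=[
    [[0,0,-0.04],0],
    [[0,0,-0.04],0],
    [[0,0,0],0],
  ],
)

```text
time_s: 12.8
eef_pos: [511.6, -85.3, 61.9]
ee_rot: [0.642, 0.296, 0.642, -0.296]
force: [-0.3, 0.9, -2.9]
grip_width: 0.478
```

step_arm(
  commands=[
    [[0,0,-0.04],0],
    [[0,0,0],0],
  ],
)

```text
time_s: 13.0
eef_pos: [511.7, -85.3, 60.4]
ee_rot: [0.642, 0.296, 0.642, -0.296]
force: [0.1, -0.3, -3.4]
grip_width: 0.477
```

step_arm(
  commands=[
    [[0,0,-0.05],0],
    [[0,0,-0.05],0],
    [[0,0,0],0],
  ],
)

```text
time_s: 13.3
eef_pos: [511.6, -85.3, 56.3]
ee_rot: [0.642, 0.296, 0.642, -0.296]
force: [-0.1, 0.5, -2.2]
grip_width: 0.479
```

```bash
python3 pv.py p4
```

```text
[511.7 -85.3  56.5] 0.48143891772424974 [ 0.7  0.2 -2.1] yaw 40.53 13.4
```

View pics/p4.png

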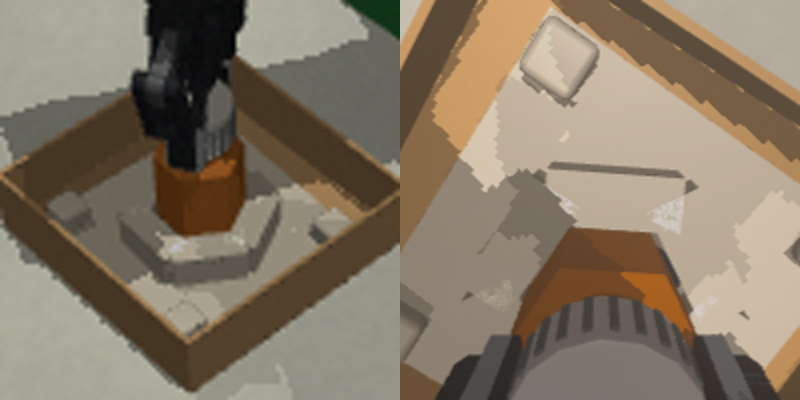

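step_arm(
  commands=[
    [[0,0,-0.05],0],
    [[0,0,-0.05],0],
    [[0,0,0],0],
  ],
)

```text
time_s: 13.7
eef_pos: [511.5, -85.3, 52.2]
ee_rot: [0.642, 0.296, 0.642, -0.296]
force: [0.3, 0.6, -3.0]
grip_width: 0.483
```

step_arm(
  commands=[
    [[0,0,-0.05],0],
    [[0,0,-0.05],0],
    [[0,0,0],0],
  ],
)

```text
time_s: 14.0
eef_pos: [511.6, -85.3, 48.3]
ee_rot: [0.642, 0.296, 0.642, -0.296]
force: [-0.9, 0.2, -2.4]
grip_width: 0.48
```

step_arm(
  commands=[
    [[0,0,-0.05],0],
    [[0,0,-0.04],0],
    [[0,0,0],0],
  ],
)

```text
time_s: 14.3
eef_pos: [511.6, -85.3, 44.8]
ee_rot: [0.642, 0.296, 0.642, -0.296]
force: [-0.6, 0.6, -2.6]
grip_width: 0.479
```

step_arm(
  commands=[
    [[0,0,-0.04],0],
    [[0,0,0],0],
  ],
)

```text
time_s: 14.5
eef_pos: [511.7, -85.3, 43.2]
ee_rot: [0.642, 0.296, 0.642, -0.296]
force: [-1.1, 0.3, -2.9]
grip_width: 0.48
```

step_arm(
  commands=[
    [[0,0,-0.025],0],
    [[0,0,0],0],
  ],
)

```text
time_s: 14.7
eef_pos: [511.7, -85.3, 42.3]
ee_rot: [0.642, 0.296, 0.642, -0.296]
force: [0.0, -0.4, -2.5]
grip_width: 0.478
```

step_arm(
  commands=[
    [[0,0,-0.02],0],
    [[0,0,0],0],
  ],
)

```text
time_s: 14.9
eef_pos: [511.7, -85.3, 41.5]
ee_rot: [0.642, 0.296, 0.642, -0.296]
force: [0.4, -0.4, -3.1]
grip_width: 0.478
```

Expected bottom is at TCP z of about 41.4, so I'll continue in 0.4–0.8 mm steps until contact.

step_arm(
  commands=[
    [[0,0,-0.015],0],
    [[0,0,0],0],
  ],
)

```text
time_s: 15.1
eef_pos: [511.9, -85.4, 41.2]
ee_rot: [0.642, 0.296, 0.642, -0.296]
force: [-0.4, -0.5, -0.5]
grip_width: 0.479
```

step_arm(
  commands=[
    [[0,0,-0.015],0],
    [[0,0,0],0],
  ],
)

```text
time_s: 15.3
eef_pos: [512.0, -85.5, 41.1]
ee_rot: [0.643, 0.296, 0.642, -0.296]
force: [-2.5, -0.1, 6.2]
grip_width: 0.483
```

step_arm(
  commands=[
    [[0,0,-0.01],0],
    [[0,0,0],0],
  ],
)

```text
time_s: 15.5
eef_pos: [512.1, -85.6, 41.0]
ee_rot: [0.643, 0.296, 0.642, -0.296]
force: [-2.1, 0.3, 8.6]
grip_width: 0.475
```

step_arm(
  commands=[
    [[0,0,0.01],0],
    [[0,0,0],0],
  ],
)

```text
time_s: 15.7
eef_pos: [512.0, -85.5, 41.0]
ee_rot: [0.643, 0.296, 0.642, -0.296]
force: [-2.1, 0.4, 5.9]
grip_width: 0.477
```

```bash
python3 pv.py p5
```

```text
[512.  -85.5  41. ] 0.4783634591018341 [-2.4 -0.2  5.5] yaw 40.54 15.8
```

View pics/p5.png

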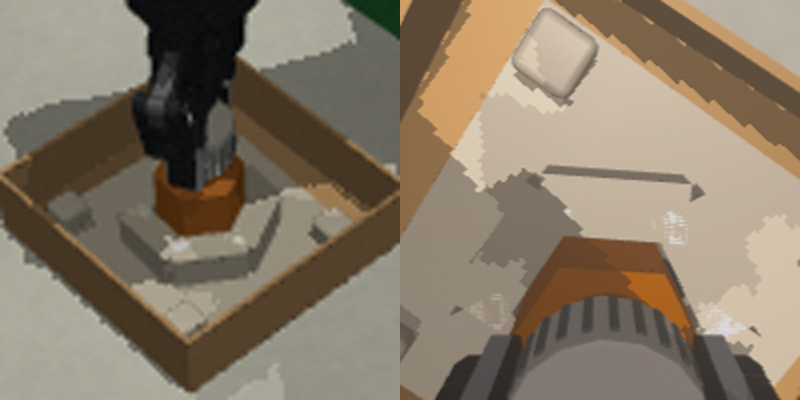

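step_arm(
  commands=[
    [[0,0,0],0],
    [[0,0,0],0],
    [[0,0,0],0],
    [[0,0,0],0],
    [[0,0,0],0],
  ],
  gripper=-0.7,
)

```text
time_s: 16.3
eef_pos: [511.7, -85.3, 40.3]
ee_rot: [0.642, 0.296, 0.642, -0.296]
force: [-0.2, -0.3, 0.0]
grip_width: 0.853
```

step_arm(
  commands=[
    [[0,0,0.2],0],
    [[0,0,0.5],0],
    [[0,0,0.8],0],
    [[0,0,0.9],0],
    [[0,0,0.9],0],
  ],
)

```text
time_s: 16.8
eef_pos: [511.5, -85.3, 174.4]
ee_rot: [0.642, 0.296, 0.642, -0.296]
force: [0.7, -0.1, -0.1]
grip_width: 0.852
```

step_arm(
  commands=[
    [[0.5,-0.5,0.3],0],
    [[0.6,-0.6,0],0],
    [[0.5,-0.5,0],0],
    [[0,0,0],0],
    [[0,0,0],0],
  ],
)

```text
time_s: 17.3
eef_pos: [575.5, -149.3, 184.4]
ee_rot: [0.642, 0.296, 0.642, -0.296]
force: [0.6, 0.1, 0.2]
grip_width: 0.844
```

```bash
sed 's/\[70:270,220:420\]/[0:260,190:450]/' pv.py > pv2.py; python3 pv2.py p6; python3 - <<'E'
from rig import capture; import cv2
cv2.imwrite("pics/top9.png",capture("top")["image"])
E
```

```text
[ 575.3 -148.7  184.7] 0.8497784036702418 [-0.8  0.9 -0.5] yaw 40.56 17.4
```

View pics/p6.png

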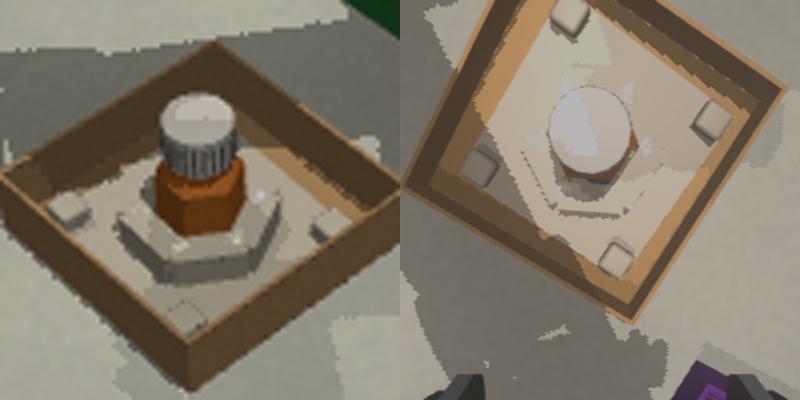

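View pics/top9.png

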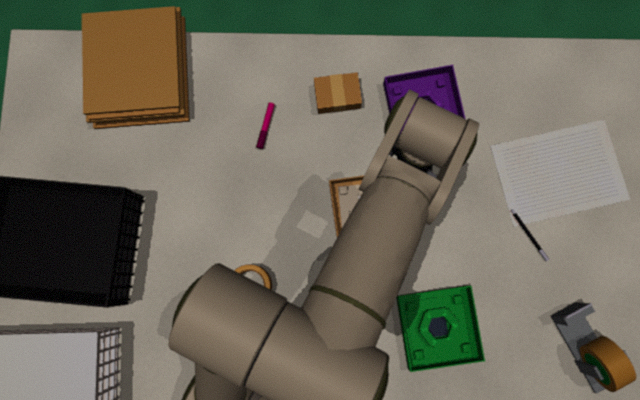

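```bash
cat > cap.py <<'E'
import sys,pickle
from rig import capture,ctrl
from h import *
w=capture("wrist");u=proj(w,[[512.6,-86.7,98]])[0].astype(int);x0,y0=np.maximum(u-[60,50],0)
cv2.imwrite(f"pics/{sys.argv[1]}.png",cv2.resize(w["image"][y0:y0+100,x0:x0+120],None,fx=6,fy=6,interpolation=cv2.INTER_CUBIC))
pickle.dump((w,x0,y0),open(sys.argv[1]+".pkl","wb"));print(x0,y0)
E
python3 cap.py c1
```

```text
253 36
```

step_arm(
  commands=[
    [[-0.6,0.6,0.3],0],
    [[-0.4,0.4,0.2],0],
    [[0,0,0],0],
    [[0,0,0],0],
    [[0,0,0],0],
  ],
)

```text
time_s: 18.0
eef_pos: [535.9, -109.6, 204.1]
ee_rot: [0.642, 0.296, 0.642, -0.296]
force: [0.4, -0.2, 0.1]
grip_width: 0.851
```

```bash
python3 cap.py c2
```

```text
260 105
```

View pics/c1.png

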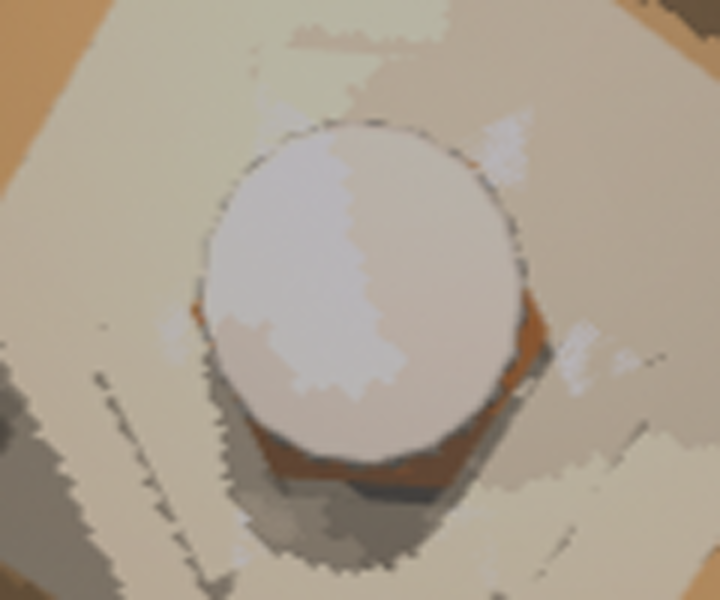

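View pics/c2.png

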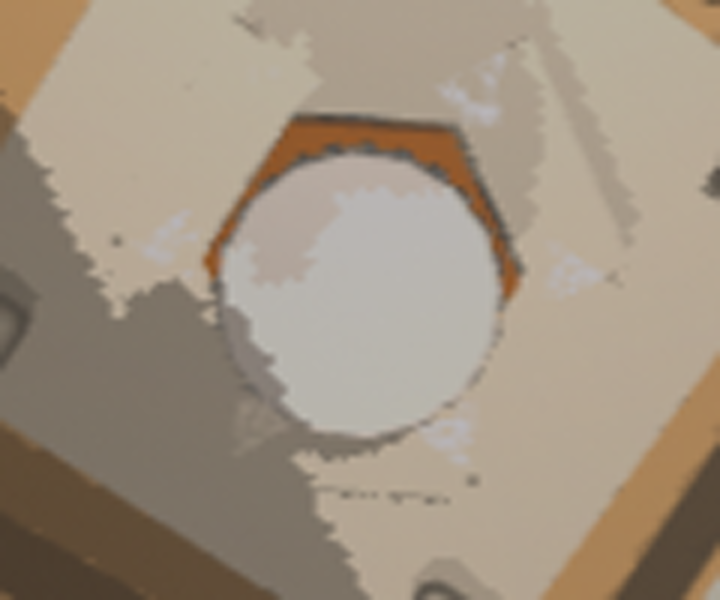

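```bash
python3 - <<'E'
from h import *
import pickle
a,x,y=pickle.load(open("c1.pkl","rb"));b,p,q=pickle.load(open("c2.pkl","rb"))
print(tri(a,(np.array([363.5,292])+.5)/6-.5+[x,y],b,(np.array([360.5,295])+.5)/6-.5+[p,q]))
from rig import ticket
print(ticket.finish_job())
E
```

```text
(array([511.31028908, -85.87031417,  97.89947969]), np.float64(0.04122030632612488))
the job is handed in; nothing more can be done
None
```

The honey jar is packed: it stands upright and fully home in the pocket of the cardboard carton with the cream insert. The job is handed in at about 18 s on the robot's clock. I gripped the jar by its cap, turned it about −26° to match the pocket, and lowered it in small steps. It seated with a reading of at most about 9 N, and I let go only once it was down.

**Last checks**
- **Height:** two wrist views put the cap's top at z = 97.9 mm, against 98 mm for fully home. Contact came with the jar's underside at about 5.7 mm, against a floor at 6 mm.
- **Position:** the cap's middle is 1.5 mm from the pocket centre I measured, within the 2 mm of play.
- **Surroundings:** the gripper is open and clear, and the wrist force reads about zero. The marker and the packed box look unmoved in the top view. The tape roll was partly hidden by the arm there, but no move went near it.

**What disagreed**
- **Fingertips:** they stood about 30 mm behind the reported TCP, not 11 mm ahead as stated. My first close was therefore above the cap and held nothing. It touched nothing, and I mended it by going about 40 mm lower.
- **Scene camera:** paired with the top view, it read the cap about 8 mm too high, so I relied on the wrist camera for height.
- **Jar in the grip:** it sat about 1.5 mm off where the reported TCP put it. I corrected for this from the wrist view before lowering the jar.

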